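# Latch the print-block case shut

### The job

Close the toggle latch on the front of the plywood case: bring the bail over so that its cross bar drops behind the keeper's lip on the lid, then press the lever all the way down against the case so that it snaps over and draws the lid tight on its seal. Leave the latch closed, and do not shift the three loose things round the case.

Things in the scene. Friction and masses are not known exactly. Their poses are not given: they have to be found in the camera images.
- case: Plywood case fixed to the table, 130 deep (x) x 200 wide (y) x 126 mm high, plus a 20 mm lid (top at 150 mm when tight). Origin: centre of its underside; x points from the latch side into the case, y left, z up. Front face at x = -65 mm, towards the robot; the steel toggle latch is at its middle (y = 0).
- lid (a joint): Lid angle about its rear hinge (130 mm behind the front face), rad. 0 = tight. The lid rests raised on its springy seal at about 0.048 (front edge about 7 mm up); it springs back by itself unless held. Pressing its front edge down takes about 2.2 N per mm; about 16 N when tight.
- keeper (a point): Keeper on the lid's front edge: an upward-open steel channel 40 mm wide (along case y). This point is the middle of the channel's floor. The channel is 9 mm wide from front to back; the front lip stands 7 mm above the floor and is 4 mm thick (outer side of the lip is 8.5 mm in front of this point), the back plate stands 16 mm above the floor.
- lever (a joint): Lever's angle about its pivot, rad. 0 = closed: it hangs down along the case front, at a stop, its end kicked out. Grows as the lever swings out towards the robot and up; pi/2 = straight out. Starts at 1.85 to 2.0. Stiff pivot (0.07 N m): it stays where left. Pulling the bail down it passes dead centre at about 0.25 and then stays closed; needs about 5 N near its end.
- lever_pivot (a point): Lever's pivot axis (along case y), 16 mm in front of the case front and 100 mm above the table.
- lever_end (a point): Centre of the 10 mm thick rolled end of the lever, 70 mm from the pivot: when closed, 66 mm below and 24 mm further out than the pivot (34 mm above the table). The lever is a steel plate 46 mm wide and 4 mm thick; its last 40 mm are narrower (30 mm) and kicked outwards (upwards when it sticks out); press on this end.
- bail (a joint): Bail's angle relative to the lever, rad; it leans from upright towards the case by (lever + bail). Starts leaning 0.2 to 0.55 away from the case. Its pin rides on the lever 18 mm from the lever's pivot. Stiff (0.012 N m): it stays put and is carried with the lever, off the keeper, unless the bar was first pushed down into the channel: a few N on the tab, which lowers the lever to about 1.2.
- bail_bar (a point): Middle of the bail's round cross bar, diameter 6 mm, 60 mm from the bail's pin; this bar goes into the keeper's channel. In the channel its centre stands 3 mm above the channel's floor.
- bail_tab (a point): Middle of the upper edge of the bail's thumb tab, a steel plate 4 mm thick, 30 mm wide and 24 mm tall standing on the cross bar; push here. With the bar seated the edge is about 27 mm above the channel's floor, 11 mm above the back plate. As the bail goes down over the keeper the tab comes about 5 mm towards the robot; held back from that, it jams on the back plate.
- print_block: Wooden printing block with a turned grip, 50 x 62 x 68 mm, loose, standing about 155 mm to the right of the case's middle. Origin at the centre of its underside.
- green_spice_jar: Glass spice jar with a dark cap, 44 mm wide and 105 mm tall, loose, standing about 145 mm to the left of the case's middle. Origin at the centre of its underside.
- leaf_cutter: Tin leaf-shaped cutter, 81 x 90 x 34 mm, loose, in front of the case to the right. Origin at the centre of its underside.

How it is judged:
On the way, in this order (a step that is already met when the one before it is completed fails the run):
1. the bail's cross bar is down behind the keeper's lip (distance between bail_bar and keeper below 0.0065 m and value of joint lever above 0.3 rad), for 0.1 s.
2. the lever is pressed down and the lid is tight (value of joint lever below 0.1 rad and value of joint lid below 0.015 rad), for 0.2 s.
At the end, for the whole second after the job is handed in: The bail's bar lies in the keeper's channel (within 6.5 mm of the middle of its floor), the lever is closed to within 0.1 rad of its stop, the lid is within 0.015 rad (2 mm) of tight, and the printing block, spice jar and leaf cutter are within 30 mm of where they stood (all of step 2 and distance between bail_bar and keeper below 0.0065 m and distance of each of print_block, green_spice_jar, leaf_cutter from where it was at the start of the episode below 0.03 m); the robot touches nothing.
It fails at once if a loose thing by the case is shoved or knocked over (distance of any of print_block, green_spice_jar, leaf_cutter from where it was at the start of the episode above 0.03 m).
It also fails if it takes over 59 s, if anything falls off the work surface, if the arm or the gripper's body presses on something with over 40 N, if the wrist force passes 120 N, or if a joint passes its speed limit or range.

### The arm

A 6-joint arm with a two-finger parallel gripper is mounted at the origin on the work surface; the furniture and walls round the work are solid. World frame = base frame: x ahead of the robot, y to its left, z up, the work surface at z = 0. Lengths are in m, angles in rad, forces in N, time in s.
With the tool pointing down it reaches from about 0.25 to 0.775 m from the base axis. Payload 4 kg.
Tool frame: the origin (TCP) lies between the finger pads; the fingertips stand 25 mm ahead of it and the grasp point (between the pads) lies 6 mm ahead of it (robot.tip_reach is the z of the fingertips in the tool frame, in m); z points along the fingers, y is the line along which they close (so a half turn about z gives the same grasp; the last joint's range is limited). The gripper opens to 94 mm and grips with 3 to 60 N. Pads are 16 mm wide; open, the fingers measure 119 mm over their backs; the gripper's body (75 mm by 177 mm) begins 78 mm behind the grasp point.
Start: joints at [1.033, 0.087, 1.371, -0, 1.684, -0.103], TCP at [0.232, 0.499, 0.231] pointing down, gripper open.
Joint ranges: [-3.1, 3.1], [-0.76, 2.03], [0.27, 2.55], [-1.08, 4.22], [0.17, 2.65], [-2.57, 2.57]. Speed limits (rad/s): [2.79, 2.79, 3.14, 3.14, 3.14, 3.14].

### API

Orientations are given as [roll, pitch, yaw] about the fixed x, y, z axes, in that order (R = Rz(yaw) Ry(pitch) Rx(roll)).
In Python, from bench import robot gives the robot as it stands. The module is installed in compiled form; this text tells all that it offers.
- The arm moves only by the shell command python3 -m handwheel 'ROWS'. ROWS is JSON, a list of rows, each a list of 3 entries, a list of its own where there are three numbers: the turn, a rotation vector about the world's x, y, z in units of 90 degrees (1.0 is 90 degrees), then the shift along the world's x, y, z in units of 0.05 m (1.0 is 0.05 m), then the closure, from 0 (fully open) to 1 (shut). A call has 1 to 5 rows; each row shifts and turns the commanded pose from where the row before left it; what a row does not reach is not made up. A row lasts 1/10 s, in which the tool goes at most 50 mm and 8.59 degrees, less where a joint would pass 70% of its speed; a pose out of reach is approached as far as the arm can. A call with a number of a shift or a turn outside -1 to 1 is refused whole. A call with a gripper value outside its range is refused whole. The fingers move at their own pace and stop on an object; the grip force is fixed at half the most. Time passes only in rows, so rows that do not move let the fingers close. It gives the time, the measured TCP pose, the force, the opening and the grip force at its end, in the units of the state.
- robot.get_obs(): the state, without advancing time (a new reading comes with each control period).
- robot.snapshot(name): name is "scene" or "side" or "wrist"; returns (picture, depth): 480x640x3 uint8, red, green, blue; 480x640 float32, m along the optical axis (not along the pixel's ray), 0 where there is no reading.
- robot.calibration(name): a dict with "mtx" (3x3 intrinsics, pixels), "extrinsics" (4x4, takes a point from camera to world coordinates); the wrist camera has in their place "hand_eye" (4x4, takes a point from camera to tool coordinates, whose origin is the TCP and whose axes are the flange's). Camera axes: x right, y down, z forward; pixel columns grow to the right and rows downward; lengths in m; the calibration is good to about 2 mm. A picture is of the moment at which its call begins: read the wrist's pose just before it. calibration takes no time and is no camera call.
- robot.close_job(): hands the job in; it is judged then, once.
Trained networks look in the newest picture that a camera, given by its name, has taken for a name from the list of things; names that differ only in an ending like _2 or _b are one class to them, and where a whole thing is asked for, a point or a joint stands for the part that bears it (a point fixed in the world has none). Each returns a list of dicts, best first, with "p" (0 to 1); they miss things now and then, are a little off and sometimes report something else, mostly with a low value. They report only what shows in the picture. A call takes as long as a camera call.
- robot.boxes_of(query, camera): "bbox" ([left, top, right, bottom] in pixels, round what is visible of it).
The state is a dict: "time": time; "joint_positions": joint angles; "qvel": joint speeds; "joint_torque": joint torques, N m; "tool_pos": TCP position; "ee_rot": TCP orientation; "wrist_force": force on the tool from outside, world axes, zero at the start; "wrist_torque": the same for the moment, N m; "width": finger opening in m; "finger_force": force on a finger pad.
Only numpy, scipy, OpenCV 4.12 (cv2) and the standard library are available. Lean on these libraries where they do the work, as an engineer would, in place of code of your own. Each camera call takes 0.05 s, during which the arm holds its last target. There are 200 camera calls.

## Working session

There is one attempt and no reset: what is moved stays moved. The work goes in short steps, Python scripts to look and compute and a shell command to move; the robot and the scene stay as the last step left them, time stands still between calls to the robot, and variables do not carry over. Pictures are saved under pics/ and viewed, at most 10 in all, crops included, and the job is handed in when it is done.

```bash
mkdir -p pics
cat > h.py <<'E'
from bench import robot
import numpy as np, cv2
def w(name,uv,d,pose=None):
    c=robot.calibration(name);K=np.array(c['mtx']);uv=np.atleast_2d(uv).astype(float);d=np.atleast_1d(d)
    p=np.c_[(uv[:,0]-K[0,2])/K[0,0]*d,(uv[:,1]-K[1,2])/K[1,1]*d,d]
    if name=='wrist':
        from scipy.spatial.transform import Rotation as R
        p=p@np.array(c['hand_eye'])[:3,:3].T+np.array(c['hand_eye'])[:3,3]
        return p@R.from_euler('xyz',pose[1]).as_matrix().T+pose[0]
    T=np.array(c['extrinsics']);return p@T[:3,:3].T+T[:3,3]
E
python3 - <<'E'
from h import *
print(robot.get_obs())
for n in ('scene','side'):
    im,d=robot.snapshot(n);cv2.imwrite(f'pics/{n}0.png',im[:,:,::-1]);np.save(f'{n}0.npy',d)
    print(n,robot.calibration(n)['extrinsics'])
    for q in ('case','keeper','lever','bail','bail_tab','print_block','green_spice_jar','leaf_cutter'):
        print(q,[(np.round(r['bbox']),round(r['p'],2)) for r in robot.boxes_of(q,n)[:2]])
E
```

```text
{'time': 0.0, 'joint_positions': array([ 1.03289302e+00,  8.79614595e-02,  1.37221411e+00, -1.92461990e-05,
        1.68359831e+00, -1.03111029e-01]), 'qvel': array([-0.00080418,  0.00035246,  0.00178618, -0.00079457,  0.00121381,
        0.00032891]), 'joint_torque': array([-6.51257778e-05, -3.40171337e+01, -3.02436340e+01,  7.20215449e-02,
        3.28377122e-02, -1.59992674e-04]), 'tool_pos': array([0.23143892, 0.49840287, 0.22932095]), 'ee_rot': array([-3.13942104e+00, -2.05483067e-04,  2.70679801e+00]), 'wrist_force': array([-0.2043192 , -0.20447171,  0.1468752 ]), 'wrist_torque': array([ 0.0332467 , -0.04025275, -0.01660968]), 'finger_force': 0.0, 'width': 0.09401430812085258}
scene [[ 0.54879434 -0.56305206  0.61789736 -0.01805016]
 [-0.83595669 -0.37059694  0.40476452 -0.6103035 ]
 [ 0.00108737 -0.73866791 -0.67406864  0.68605247]
 [ 0.          0.          0.          1.        ]]
case [(array([291., 175., 433., 319.]), 0.86)]
keeper [(array([303., 175., 432., 265.]), 0.61)]
lever [(array([324., 333., 382., 387.]), 0.69)]
bail [(array([297., 228., 330., 266.]), 0.7), (array(
[... 207 characters left out ...]
., 193., 304., 246.]), 0.87), (array([395., 296., 439., 339.]), 0.56)]
leaf_cutter [(array([323., 329., 384., 389.]), 0.66)]
side [[-0.9252648  -0.23178078  0.30027108  0.26259263]
 [-0.37904905  0.53495191 -0.75508163  0.38485674]
 [ 0.01438282 -0.81246792 -0.58282846  0.62140687]
 [ 0.          0.          0.          1.        ]]
case [(array([245., 171., 388., 308.]), 0.76)]
keeper [(array([248., 170., 382., 248.]), 0.9)]
lever [(array([337., 213., 387., 263.]), 0.85)]
bail [(array([346., 215., 385., 260.]), 0.74)]
bail_tab [(array([347., 214., 387., 261.]), 0.67)]
print_block []
green_spice_jar [(array([253., 263., 282., 325.]), 0.9)]
leaf_cutter [(array([398., 237., 442., 280.]), 0.7)]
```

View pics/scene0.png

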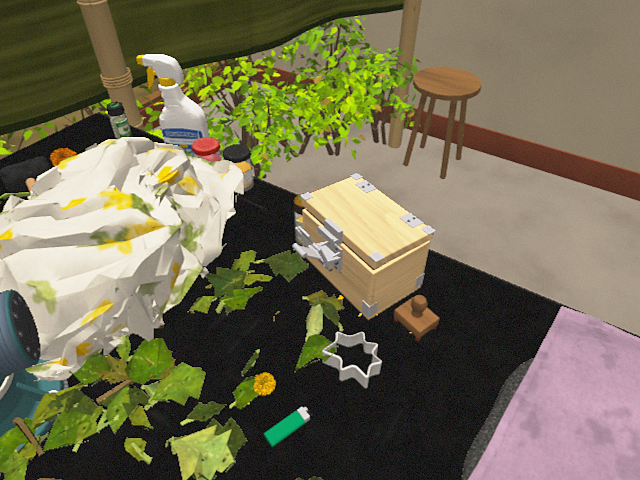

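View pics/side0.png

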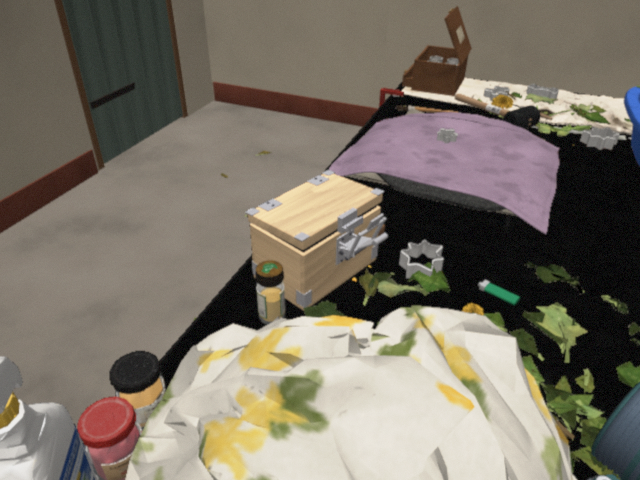

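The scene picture shows the case with its lid at about (305..433, 175..265), the latch at about (318,245), the cutter at (352,358) and the block at (416,318). The side picture shows the latch at (362,235), the jar at (268,290) and a cloth mound in front.

Run:
```python
from h import *
v,u=np.mgrid[:480,:640]
P={}
for n,b in (('scene',(285,165,445,325)),('side',(240,160,395,315))):
    d=np.load(n+'0.npy');p=w(n,np.c_[u.ravel(),v.ravel()],d.ravel()).reshape(480,640,3);p[d==0]=9
    np.save(n+'P.npy',p);P[n]=p
    q=p[b[1]:b[3],b[0]:b[2]].reshape(-1,3)
    m=(q[:,2]>.142)&(q[:,2]<.162)&(q[:,0]<2)
    q=q[m];c=np.median(q,0);q=q[np.linalg.norm(q[:,:2]-c[:2],axis=1)<.14]
    A=np.c_[q[:,:2]-c[:2],np.ones(len(q))];s=np.linalg.lstsq(A,q[:,2],rcond=None)[0]
    print(n,len(q),c,'plane',s)
    r=cv2.minAreaRect(q[:,:2].astype(np.float32)*1000);print(r,cv2.boxPoints(r).round(0).tolist())
p=P['scene'];s=p[(p[:,:,0]>.1)&(p[:,:,0]<.95)&(abs(p[:,:,1])<.5)]
# height map of mound along the region
for n in P:
    p=P[n].reshape(-1,3)
    print(n);
    for x in np.arange(.05,.85,.1):
        print(round(x,2),[ (lambda z: round(float(np.percentile(z,98)),2) if len(z)>5 else None)(p[(abs(p[:,0]-x)<.05)&(abs(p[:,1]-y)<.05),2]) for y in np.arange(-.5,.61,.1)])
for n,im in (('scene','scene'),('side','side')):
    i=cv2.imread(f'pics/{n}0.png'); x,y=((285,205),(325,200))[n=='side']
    cv2.imwrite(f'pics/{n}crop.png',cv2.resize(i[y:y+75,x:x+75],(600,600),interpolation=cv2.INTER_CUBIC))
```

```text
scene 6744 [ 0.54077803 -0.33026265  0.15390811] plane [-0.00581683  0.00923034  0.15355784]
((521.9959716796875, -310.8689880371094), (209.42835998535156, 211.14703369140625), 69.67778778076172) [[387.0, -372.0], [585.0, -446.0], [657.0, -249.0], [459.0, -176.0]]
side 5706 [ 0.54621907 -0.29637134  0.15185016] plane [-0.01526754  0.00016873  0.15162086]
((521.56103515625, -306.9019775390625), (209.15342712402344, 211.81448364257812), 69.31510162353516) [[386.0, -367.0], [584.0, -442.0], [658.0, -246.0], [459.0, -172.0]]
scene
0.05 [None, None, 0.03, 0.02, 0.2, 0.21, None, None, None, None, None, None]
0.15 [0.03, 0.03, 0.04, 0.03, 0.15, 0.18, 0.17, 0.15, None, None, None, None]
0.25 [0.0, 0.01, 0.02, 0.03, 0.18, 0.22, 0.22, 0.18, 0.13, 0.03, 0.02, None]
0.35 [0.03, 0.03, 0.02, 0.03, 0.19, 0.23, 0.24, 0.2, 0.13, 0.06, 0.07, 0.0]
0.45 [0.06, 0.16, 0.16, 0.02, 0.11, 0.22, 0.24, 0.21, 0.14, 0.06, 0.06, 0.0]
0.55 [0.07, 0.16, 0.16, 0.16, 0.11, 0.12, 0.17, None, None, None, 0.02, 0.0]
0.65 [0.0, 0.15, 0.15, 0.15, 0.0, 0.1, 0.1, 0.28, 0.28, 0.11, 0.11, 0.0]
0.75 [None, None, None, None, None, None, None, None, None, None, None, 0.07]
side
0.05 [0.0, 0.02, 0.02, 0.02, 0.03, 0.2, None, None, None, None, None, None]
0.15 [0.03, 0.03, 0.03, 0.03, 0.16, 0.2, 0.17, None, None, None, None, None]
0.25 [0.0, 0.01, 0.02, None, 0.18, 0.22, 0.22, None, None, None, None, None]
0.35 [0.03, 0.03, 0.02, None, 0.19, 0.23, 0.24, 0.2, None, None, None, None]
0.45 [0.02, 0.16, 0.16, 0.15, 0.13, 0.22, 0.24, 0.21, None, None, None, None]
0.55 [None, 0.15, 0.16, 0.16, 0.12, 0.12, 0.17, 0.09, None, None, None, None]
0.65 [None, 0.15, 0.15, 0.15, 0.0, 0.09, 0.1, 0.26, 0.16, None, None, None]
0.75 [None, None, None, None, None, None, None, None, None, None, None, None]
```

View pics/scenecrop.png

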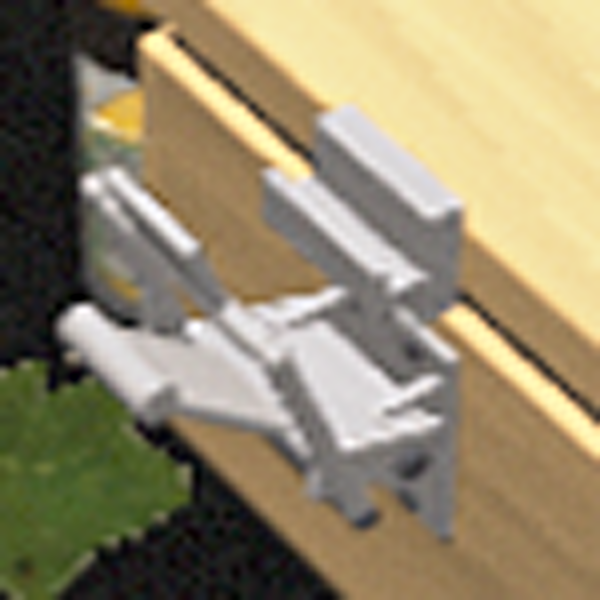

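View pics/sidecrop.png

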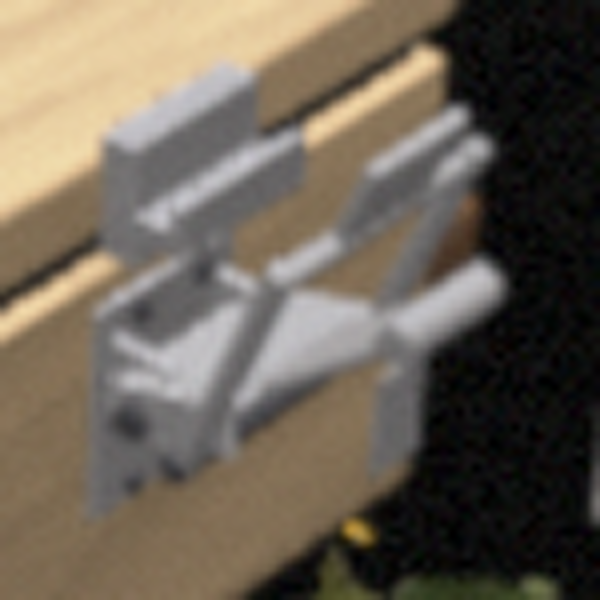

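The crops show the keeper channel at the lid edge, the lever sticking out and up, and the bail leaning away from the case with its tab at the upper left (side crop: tab at (415,165), lever end at (450,310)). Next I fit the case pose and measure the latch points from the depth.

Run:
```python
from h import *
from scipy.optimize import minimize
for n,b in (('scene',(285,165,445,325)),('side',(240,160,395,315))):
    p=np.load(n+'P.npy');im=cv2.imread(f'pics/{n}0.png');hs=cv2.cvtColor(im,cv2.COLOR_BGR2HSV)
    m=(hs[...,0]>10)&(hs[...,0]<32)&(hs[...,1]>50)&(hs[...,2]>90)&(p[...,2]>.14)&(p[...,2]<.165)
    k=np.zeros_like(m);k[b[1]:b[3],b[0]:b[2]]=1
    m=cv2.morphologyEx((m&k).astype(np.uint8),cv2.MORPH_OPEN,np.ones((5,5)))>0
    q=p[m];c=np.median(q,0);q=q[np.linalg.norm(q[:,:2]-c[:2],axis=1)<.15]
    def f(a):
        R=np.array([[np.cos(a),np.sin(a)],[-np.sin(a),np.cos(a)]]);return np.percentile(q[:,:2]@R.T,[.7,99.3],axis=0)
    A=np.radians(np.arange(-60,30,.5));s=[np.prod(np.diff(f(a),axis=0)) for a in A];a=A[np.argmin(s)]
    e=f(a);ctr=e.mean(0);R=np.array([[np.cos(a),-np.sin(a)],[np.sin(a),np.cos(a)]])
    print(n,len(q),'yaw',np.degrees(a),'size',np.diff(e,axis=0),'ctr',R@ctr,q[:,2].mean())
    # steel pixels in case frame
    loc=(p[...,:2]-R@ctr)@R
    # slab near middle, in front of face
    s=(abs(loc[...,1])<.06)&(loc[...,0]>-.18)&(loc[...,0]<-.05)&(p[...,2]>.05)&(p[...,2]<.22)&(hs[...,1]<60)
    L=np.c_[loc[s],p[s][:,2]]*1000
    np.save(n+'L.npy',L)
    img=np.full((480,500,3),255,np.uint8)
    for x,y,z in L: cv2.circle(img,(int((x+180)*4),int((210-z)*3.5)),1,(int(120+2*y),0,int(120-2*y)),-1)
    for zz in (50,100,150):cv2.putText(img,str(zz),(0,int((210-zz)*3.5)),0,.4,(0,0,0))
    for xx in (-150,-100,-65):cv2.putText(img,str(xx),(int((xx+180)*4),470),0,.4,(0,0,0))
    cv2.imwrite(f'pics/prof_{n}.png',img)
a=[cv2.imread(f'pics/prof_{n}.png') for n in('scene','side')]
cv2.imwrite('pics/prof.png',cv2.resize(np.hstack(a),(800,384)))
```

```text
scene 5358 yaw -20.0 size [[0.12771802 0.1998677 ]] ctr [ 0.55456859 -0.3259048 ] 0.1537429148870599
side 4585 yaw -20.0 size [[0.12781234 0.20011447]] ctr [ 0.5551832  -0.31726596] 0.1514259416317935
```

View pics/prof.png

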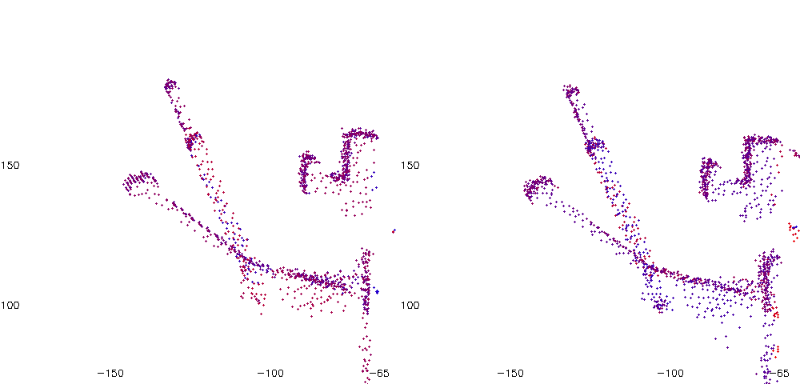

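```bash
python3 -m handwheel '[[[0,0,0.0545],[0,0,0.85],1],[[0,0,0],[0,0,0.85],1],[[0,0,0],[0,0,0.85],1],[[0,0,0],[0,0,0.85],1],[[0,0,0],[0.2,-0.8,0],1]]'; python3 -m handwheel '[[[0,0,0],[0.2,-0.9,0],1],[[0,0,0],[0.2,-0.9,0],1],[[0,0,0],[0.2,-0.9,0],1],[[0,0,0],[0.2,-0.9,0],1],[[0,0,0],[0.2,-0.9,0],1]]'
```

```text
time: 1.4
tool_pos: [0.2425, 0.4627, 0.4064]
ee_rot: [3.13, 0.002, 2.797]
wrist_force: [1.5, 0.2, 1.3]
width: 0.0575
finger_force: 0.0
time: 1.9
tool_pos: [0.2915, 0.2321, 0.4007]
ee_rot: [3.141, 0.001, 2.793]
wrist_force: [1.8, 1.0, 0.7]
width: 0.0176
finger_force: 0.0
```

```bash
python3 -m handwheel '[[[0,0,0],[0.2,-0.9,0],1],[[0,0,0],[0.2,-0.9,0],1],[[0,0,0],[0.2,-0.9,0],1],[[0,0,0],[0.2,-0.9,0],1],[[0,0,0],[0.2,-0.9,0],1]]'; python3 -m handwheel '[[[0,0,0],[0.2,-0.9,0],1],[[0,0,0],[0.2,-0.9,0],1],[[0,0,0],[0.2,-0.9,0],1],[[0,0,0],[0.2,-0.9,0],1],[[0,0,0],[0,0,0],1]]'
```

```text
time: 2.4
tool_pos: [0.3415, 0.007, 0.4009]
ee_rot: [3.141, 0.002, 2.793]
wrist_force: [1.4, -0.1, -0.5]
width: 0.0003
finger_force: 0.0
time: 2.9
tool_pos: [0.382, -0.1755, 0.3984]
ee_rot: [-3.141, -0.004, 2.785]
wrist_force: [0.5, 0.3, -0.1]
width: 0.0005
finger_force: 0.0
```

```bash
python3 -m handwheel '[[[0,0,0],[0.22,-0.9,-0.3],1],[[0,0,0],[0.23,-0.93,-0.3],1],[[0,0,0],[0,0,-0.8],1],[[0,0,0],[0,0,-0.8],1],[[0,0,0],[0,0,0],1]]'
cat > prof.py <<'E'
from h import *
import sys
tag=sys.argv[1];a=np.radians(-20);R=np.array([[np.cos(a),-np.sin(a)],[np.sin(a),np.cos(a)]])
o=robot.get_obs();c0=np.array([.555,-.3215])
print('tcp case',((o['tool_pos'][:2]-c0)@R*1000).round(1),o['tool_pos'][2].round(4),'F',o['wrist_force'].round(1),'t',o['time'])
v,u=np.mgrid[:480,:640];ims=[]
for n,c in (('scene',(.5546,-.3259)),('side',(.5552,-.3173)),('wrist',(.555,-.3215))):
    im,d=robot.snapshot(n);cv2.imwrite(f'pics/{n}_{tag}.png',im[:,:,::-1])
    p=w(n,np.c_[u.ravel(),v.ravel()],d.ravel(),(o['tool_pos'],o['ee_rot'])).reshape(480,640,3);p[d==0]=9
    loc=(p[...,:2]-c)@R*1000
    s=(abs(loc[...,1])<60)&(loc[...,0]>-200)&(loc[...,0]<0)&(p[...,2]>.02)&(p[...,2]<.26)
    L=np.c_[loc[s],p[s][:,2]*1000];np.save(f'{n}_{tag}.npy',L)
    img=np.full((600,400,3),255,np.uint8)
    for x,y,z in L: cv2.circle(img,(int((x+190)*2.8),int((240-z)*2.8)),1,(int(120+2*y),0,int(120-2*y)),-1)
    for zz in (50,100,150,200):cv2.line(img,(0,int((240-zz)*2.8)),(400,int((240-zz)*2.8)),(200,200,200))
    for xx in (-150,-100,-65):cv2.line(img,(int((xx+190)*2.8),0),(int((xx+190)*2.8),600),(200,200,200))
    ims.append(img)
cv2.imwrite(f'pics/prof_{tag}.png',cv2.resize(np.hstack(ims),(800,400)))
E
python3 prof.py a
```

```text
time: 3.4
tool_pos: [0.4013, -0.2595, 0.2822]
ee_rot: [3.135, -0.016, 2.793]
wrist_force: [-0.1, 0.4, -1.8]
width: 0.0001
finger_force: 0.0
tcp case [-165.7    5.7] 0.2822 F [-0.1  0.4 -1.8] t 3.4
```

View pics/prof_a.png

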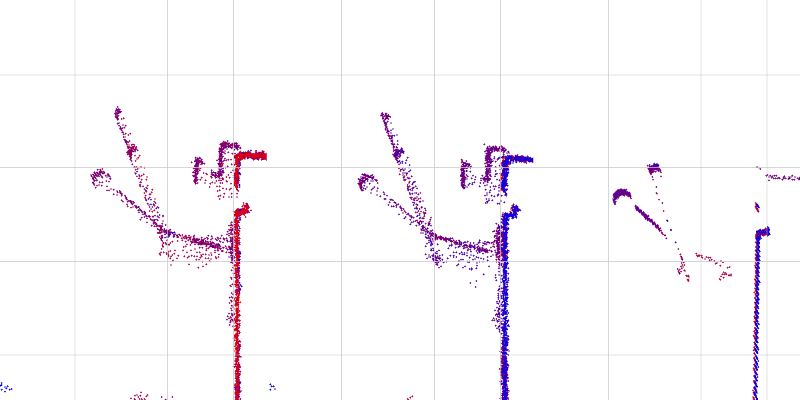

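Profiles show all three cameras agree on shape: the wrist column has its z and x slightly shifted. I compute the offsets after settling.

```bash
python3 -m handwheel '[[[0,0,0],[0,0,0],1],[[0,0,0],[0,0,0],1]]'
cat > num.py <<'E'
import numpy as np,sys
for n in ('scene','side','wrist'):
    L=np.load(f'{n}_{sys.argv[1]}.npy');x,y,z=L.T
    f=(x>-80)&(x<-50)&(z>40)&(z<80)
    A=np.c_[y[f],np.ones(f.sum())]
    s=np.linalg.lstsq(A,x[f],rcond=None)[0] if f.sum()>20 else None
    k=(x<-118)&(x>-150)&(z>125)
    lev=(x<-122)&(z>120)&(z<155)
    print(n,'front',s,'lever end x,y-range,ztop',np.median(x[lev]),np.percentile(y[lev],[2,98]),np.percentile(z[lev],97))
    t=(x>-100)&(x<-68)&(z>135); 
    if t.sum()>20: print('  keeper y',np.percentile(y[t],[2,98]),'x',np.percentile(x[t],[2,98]))
E
python3 prof.py b; python3 num.py b
```

```text
time: 3.75
tool_pos: [0.4052, -0.263, 0.2941]
ee_rot: [-3.139, 0.006, 2.793]
wrist_force: [0.0, -0.0, -0.3]
width: 0.0003
finger_force: 0.0
tcp case [-160.8    3.8] 0.2941 F [ 0.  -0.  -0.3] t 3.75
scene front [-5.52645134e-03 -6.33183133e+01] lever end x,y-range,ztop -136.0262588453213 [-12.08759803  16.83786501] 148.53984290438373
  keeper y [-17.51397164  22.1412047 ] x [-85.81116418 -68.62611157]
side front [ 8.91081658e-03 -6.29340486e+01] lever end x,y-range,ztop -136.61455737181265 [-16.15285925  13.8187007 ] 146.2838936017632
  keeper y [-21.09825193  18.73669913] x [-85.90355516 -68.45554192]
wrist front [ 5.43235138e-03 -6.27294602e+01] lever end x,y-range,ztop -134.77341256334643 [-15.74449129  13.14741482] 148.66764392782994
```

```bash
python3 -m handwheel '[[[0,0,0],[-0.03,-0.09,-0.7],1],[[0,0,0],[0,0,-0.7],1],[[0,0,0],[0,0,-0.58],1],[[0,0,0],[0,0,0],1],[[0,0,0],[0,0,0],1]]'; python3 -m handwheel '[[[0,0,0],[0.25,-0.09,0],1],[[0,0,0],[0.25,-0.09,0],1],[[0,0,0],[0.25,-0.09,0],1],[[0,0,0],[0.25,-0.09,0],1],[[0,0,0],[0.25,-0.09,0],1]]';  python3 -m handwheel '[[[0,0,0],[0.12,-0.045,0],1],[[0,0,0],[0,0,0],1],[[0,0,0],[0,0,0],1]]'; python3 prof.py c
```

```text
time: 4.4
tool_pos: [0.4028, -0.2671, 0.1922]
ee_rot: [3.142, 0.0, 2.792]
wrist_force: [-0.5, -0.1, 0.5]
width: 0.0004
finger_force: 0.0
time: 4.9
tool_pos: [0.467, -0.2902, 0.1921]
ee_rot: [-3.141, 0.001, 2.793]
wrist_force: [-0.1, 0.1, 0.2]
width: 0.0004
finger_force: 0.1
time: 5.2
tool_pos: [0.4713, -0.2918, 0.1916]
ee_rot: [3.142, -0.0, 2.793]
wrist_force: [0.5, 0.9, -0.0]
width: 0.0006
finger_force: 0.0
tcp case [-88.8  -0.7] 0.1916 F [ 0.5  0.9 -0. ] t 5.2
```

View pics/prof_c.png

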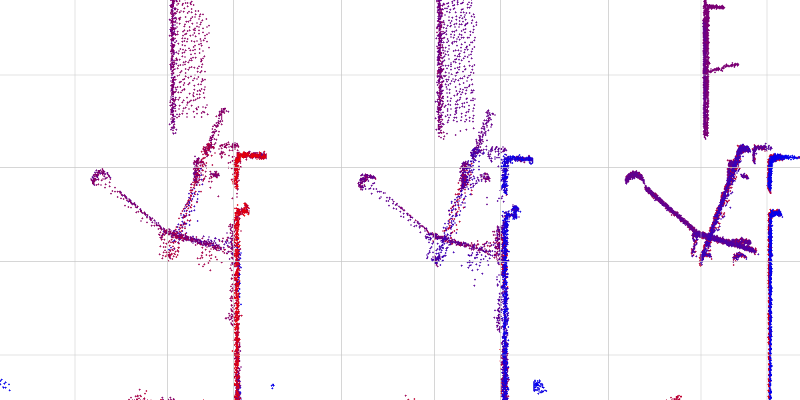

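```bash
python3 -m handwheel '[[[0,0,0],[0.04,-0.014,0],1],[[0,0,0],[0,0,0],1],[[0,0,0],[-0.19,0.07,0],1],[[0,0,0],[0,0,0.6],1],[[0,0,0],[0,0,0],1]]'; python3 -m handwheel '[[[0,0,0],[0.22,-0.08,0],1],[[0,0,0],[0.22,-0.08,0],1],[[0,0,0],[0,0,-0.12],1],[[0,0,0],[0,0,0],1],[[0,0,0],[0,0,0],1]]';  python3 prof.py d
```

```text
time: 5.85
tool_pos: [0.4643, -0.2897, 0.2254]
ee_rot: [-3.139, 0.007, 2.792]
wrist_force: [0.4, -0.3, 0.4]
width: 0.0001
finger_force: 0.0
time: 6.35
tool_pos: [0.4853, -0.2966, 0.2141]
ee_rot: [3.141, -0.003, 2.793]
wrist_force: [0.7, 0.7, -0.2]
width: 0.0005
finger_force: 0.0
tcp case [-74.   -0.5] 0.2141 F [ 0.7  0.7 -0.2] t 6.35
```

View pics/prof_d.png

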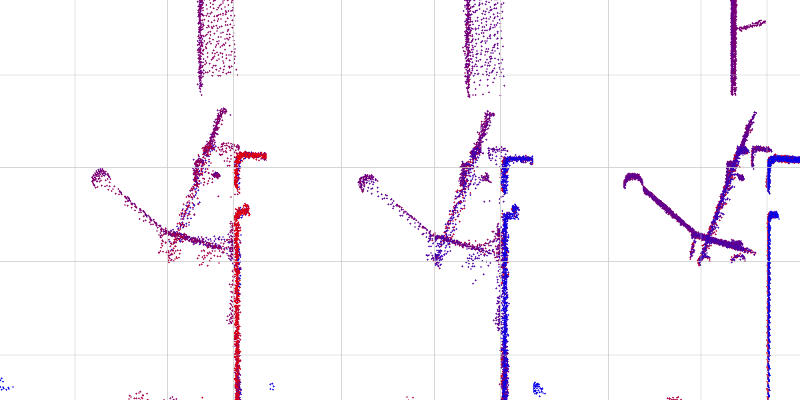

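```bash
python3 -m handwheel '[[[0,0,0],[-0.47,0.17,0],1],[[0,0,0],[0,0,-0.45],1],[[0,0,0],[0.14,-0.05,0],1],[[0,0,0],[0.14,-0.05,0],1],[[0,0,0],[0,0,0],1]]'; python3 -m handwheel '[[[0,0,0],[0,0,0],1],[[0,0,0],[0,0,0],1]]'; python3 prof.py e
python3 - <<'E'
import numpy as np
for n in('scene','side','wrist'):
    L=np.load(f'{n}_e.npy');x,y,z=L.T
    m=(abs(y)<16)&(z>115)&(z<140)&(x<-80)&(x>-100);
    t=(abs(y)<13)&(z>172)&(z<185)&(x>-76)&(x<-55); b=(x>-90)&(x<-70)&(z>154)&(z<163)&(abs(y)<30)
    k=(abs(y)<30)&(x>-92)&(x<-66)&(z>147)&(z<151)
    print(n,'tabtop',np.median(x[t]),np.percentile(z[t],97) if t.sum() else 0,'bar-ish',np.percentile(x[b],[5,50,95]), 'lip',np.percentile(x[k],[2,50,98]))
E
```

```text
time: 7.0
tool_pos: [0.4769, -0.2937, 0.1934]
ee_rot: [3.141, -0.0, 2.793]
wrist_force: [-0.4, 0.0, -0.7]
width: 0.0003
finger_force: 0.4
time: 7.2
tool_pos: [0.4768, -0.2937, 0.1937]
ee_rot: [-3.141, 0.001, 2.793]
wrist_force: [0.4, 0.3, 0.6]
width: 0.0004
finger_force: 0.1
tcp case [-83.   -0.7] 0.1937 F [0.4 0.3 0.6] t 7.2
scene tabtop -70.44163601360108 184.65746916887932 bar-ish [-84.89157109 -77.36228607 -72.22758073] lip [-86.00385702 -84.26267234 -72.63755323]
side tabtop -69.00294051030421 183.70878682474395 bar-ish [-78.87502852 -76.18910918 -71.08500114] lip [-85.54478265 -84.05686515 -72.10790452]
wrist tabtop nan 0 bar-ish [-78.93703871 -76.58759372 -71.34546275] lip [-85.88212923 -85.33418145 -78.70447279]
  return _methods._mean(a, axis=axis, dtype=dtype,
  ret = ret.dtype.type(ret / rcount)
```

View pics/prof_e.png

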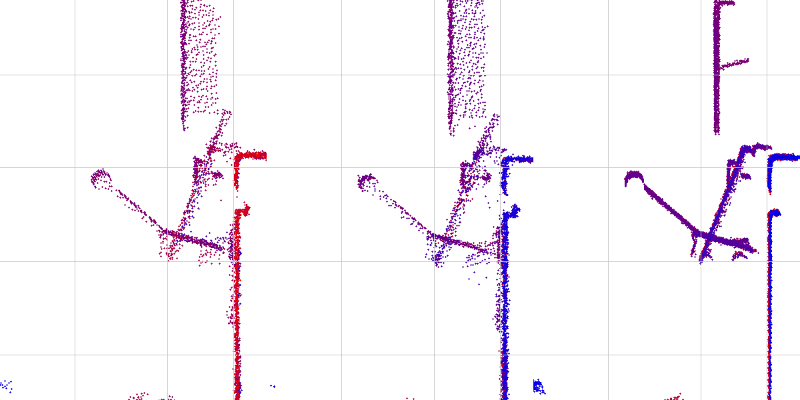

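```bash
python3 -m handwheel '[[[0,0,0],[-0.23,0.08,0],1],[[0,0,0],[0,0,0.5],1],[[0,0,0],[0.24,-0.085,0],1],[[0,0,0],[0.23,-0.085,0],1],[[0,0,0],[0,0,-0.1],1]]'; python3 -m handwheel '[[[0,0,0],[0,0,-0.08],1],[[0,0,0],[0,0,-0.04],1],[[0,0,0],[-0.01,0,-0.04],1],[[0,0,0],[-0.01,0,-0.04],1],[[0,0,0],[0,0,0],1]]'
```

```text
time: 7.85
tool_pos: [0.4888, -0.2983, 0.2132]
ee_rot: [-3.141, 0.001, 2.793]
wrist_force: [0.6, 0.3, -1.0]
width: 0.0005
finger_force: 0.0
time: 8.35
tool_pos: [0.4872, -0.2976, 0.2039]
ee_rot: [3.141, 0.001, 2.793]
wrist_force: [-0.1, 1.6, 3.5]
width: 0.0005
finger_force: 1.8
```

```bash
python3 -m handwheel '[[[0,0,0],[-0.02,0.005,-0.04],1],[[0,0,0],[-0.02,0.005,-0.04],1],[[0,0,0],[-0.01,0.005,-0.04],1],[[0,0,0],[0,0,0],1]]';python3 -m handwheel '[[[0,0,0],[-0.02,0.005,-0.04],1],[[0,0,0],[-0.01,0.005,-0.04],1],[[0,0,0],[0,0,0],1]]'
cat > chk.py <<'E'
import numpy as np,sys
for n in('scene','side','wrist'):
    L=np.load(f'{n}_{sys.argv[1]}.npy');x,y,z=L.T
    k=(abs(y)<19)&(x<-112)&(z>30)&(z<155)
    if k.sum()>10:
        i=x[k]<np.percentile(x[k],20); print(n,'lever tip x',np.percentile(x[k],2),'z',np.median(z[k][i]),end=' ')
    t=(abs(y)<13)&(x>-82)&(x<-58)&(z>163.5)&(z<174)
    print(n,'tab n',t.sum(),'x',np.percentile(x[t],[10,50,90]).round(1) if t.sum() else '',end=' ')
    b=(abs(y)>16.5)&(abs(y)<30)&(x>-90)&(x<-60)&(z>145)&(z<165)
    h=np.histogram(z[b],np.arange(145,166,2))[0];print('z hist beside',h)
E
python3 prof.py f; python3 chk.py f;  echo; python3 chk.py e
```

```text
time: 8.75
tool_pos: [0.4849, -0.2969, 0.1989]
ee_rot: [3.141, 0.002, 2.793]
wrist_force: [-0.9, 2.3, 7.4]
width: 0.0006
finger_force: 3.6
time: 9.05
tool_pos: [0.4834, -0.2964, 0.1955]
ee_rot: [3.142, 0.003, 2.793]
wrist_force: [-1.4, 3.4, 8.7]
width: 0.0004
finger_force: 4.5
tcp case [-75.9  -0.9] 0.1955 F [-1.4  3.4  8.7] t 9.05
scene lever tip x -153.6868649489469 z 102.64030497110332 scene tab n 40 x [-75.  -73.4 -71.6] z hist beside [12 18 24 33 13  7  4  3  1  0]
side lever tip x -153.8227277633909 z 100.1823654257621 side tab n 41 x [-74.4 -73.  -70.2] z hist beside [21 31 23 16 10  5  3  2  0  0]
wrist lever tip x -153.75935368732354 z 102.69755228090499 wrist tab n 14 x [-75.  -73.5 -71.8] z hist beside [ 73 173 353 152 182  40  39 128   1   0]

scene lever tip x -140.55330378719142 z 144.1403254161031 scene tab n 43 x [-75.4 -73.5 -71.1] z hist beside [13 14 13 16 16 15 17 15  7  1]
side lever tip x -140.7258882200793 z 141.98759804899038 side tab n 46 x [-74.8 -72.3 -69.2] z hist beside [20 13 10 18 16 11 17 11  1  0]
wrist lever tip x -140.50744309452733 z 145.47783287159461 wrist tab n 0 x  z hist beside [135  79  73 117 136 191 175 317  76   1]
```

Run:
```python
from h import *
a=np.radians(-20);R=np.array([[np.cos(a),-np.sin(a)],[np.sin(a),np.cos(a)]])
for n,c in (('scene',(.5546,-.3259)),('side',(.5552,-.3173))):
    p=np.load(n+'P.npy').reshape(-1,3);l=(p[:,:2]-c)@R*1000;print(n)
    for cx in range(-140,-381,-30):
        print(cx,[(lambda z:int(z.max()*1000) if len(z)>2 else None)(p[(abs(l[:,0]-cx)<15)&(abs(l[:,1]-cy)<10),2]) for cy in range(-100,161,20)])
```

```text
scene
-140 [36, 21, 20, 21, 179, 181, 180, 3, 3, 18, 17, 18, 17, 21]
-170 [24, 28, 20, 23, 3, 3, 3, 4, 31, 19, 20, 21, 23, 24]
-200 [27, 18, 3, 3, 3, 4, 4, 3, 37, 29, 22, 18, 26, 24]
-230 [20, 4, 3, 3, 4, 3, 3, 36, 35, 30, 21, 18, 30, 30]
-260 [19, 19, 16, 15, 3, 3, 3, 27, 31, 28, 22, 21, 178, 181]
-290 [19, 21, 14, 13, 4, 3, 3, 4, 3, 6, 166, 187, 186, 183]
-320 [18, 17, 3, 4, 3, 3, 3, 3, 4, 138, 185, 189, 187, 192]
-350 [20, 14, 14, 26, 27, 28, 3, 4, 3, 182, 188, 181, 181, 187]
-380 [31, 17, 19, 24, 26, 30, 32, 45, 44, 177, 183, 168, 168, 172]
side
-140 [32, 17, 22, 22, 177, 179, 178, 1, None, None, None, None, None, None]
-170 [18, 24, 17, 17, 1, 1, 1, 1, None, None, None, None, None, None]
-200 [24, 15, 1, 1, None, None, None, None, 35, None, None, None, None, None]
-230 [23, 1, None, None, None, None, None, None, None, None, None, None, None, None]
-260 [18, 15, None, None, None, None, None, None, None, None, None, None, 178, 180]
-290 [18, 15, None, None, None, None, None, None, None, None, None, 186, 184, 182]
-320 [15, None, None, None, None, None, None, None, None, None, 182, 186, 185, 193]
-350 [20, 11, None, None, None, None, None, None, None, 182, 186, 179, 179, 188]
-380 [17, 15, 18, 22, None, None, None, None, None, 178, 181, 167, 168, 170]
```

```bash
python3 -m handwheel '[[[0,0,0],[0,0,0.4],1],[[0,0,0],[0,0,0.6],1],[[0,0,0],[-0.8,0.25,0.6],1],[[0,0,0],[-0.8,0.25,0.2],1],[[0,0,0],[0,0,0],1]]'
```

```text
time: 9.7
tool_pos: [0.402, -0.2718, 0.2852]
ee_rot: [-3.139, 0.004, 2.791]
wrist_force: [-0.4, -1.2, 0.5]
width: 0.0006
finger_force: 0.0
```

```bash
python3 -m handwheel '[[[-0.0325,-0.0893,0],[0,0,0],1],[[-0.0325,-0.0893,0],[0,0,0],1],[[-0.0325,-0.0893,0],[0,0,0],1],[[-0.0325,-0.0893,0],[0,0,0],1],[[0,0,0],[0,0,0],1]]'; python3 -m handwheel '[[[0,0,0],[0,0,0],1]]'; python3 prof.py g; python3 chk.py g
cat > tip.py <<'E'
from h import *
from scipy.spatial.transform import Rotation as R
o=robot.get_obs();M=R.from_euler('xyz',o['ee_rot']).as_matrix();t=o['tool_pos']+M[:,2]*.025
a=np.radians(-20);Q=np.array([[np.cos(a),-np.sin(a)],[np.sin(a),np.cos(a)]])
print('axis case',M[:2,2]@Q,M[2,2],'tip case mm',((t[:2]-[.555,-.3215])@Q*1000).round(1),(t[2]*1000).round(1),'F',o['wrist_force'].round(1))
E
python3 tip.py
```

```text
time: 10.2
tool_pos: [0.4009, -0.2698, 0.2753]
ee_rot: [3.136, 0.59, 2.786]
wrist_force: [-0.4, -0.2, -1.2]
width: 0.0003
finger_force: 0.0
time: 10.3
tool_pos: [0.4039, -0.2723, 0.2815]
ee_rot: [3.141, 0.595, 2.791]
wrist_force: [-0.2, -0.4, 0.8]
width: 0.0003
finger_force: 0.0
tcp case [-158.8   -5.5] 0.2815 F [-0.2 -0.4  0.8] t 10.3
scene lever tip x -153.67697589180284 z 102.36677371257153 scene tab n 67 x [-74.8 -73.4 -71.2] z hist beside [15 19 23 31 17  7  5  4  1  0]
side lever tip x -153.6793876430339 z 99.970647296311 side tab n 55 x [-74.7 -73.1 -70.6] z hist beside [23 28 31  8 14  4  6  2  0  0]
wrist lever tip x -156.90187329357582 z 99.07843835495403 wrist tab n 182 x [-77.2 -76.  -74. ] z hist beside [134 130  57  92  12  38  24   0   0   0]
axis case [ 5.63059973e-01 -5.34636367e-04] -0.8264158641601287 tip case mm [-142.7   -5.6] 263.6 F [-0.1  0.7 -0.7]
```

```bash
python3 -m handwheel '[[[0,0,0],[-0.175,0.064,-0.7],1],[[0,0,0],[0,0,-0.7],1],[[0,0,0],[0,0,-0.7],1],[[0,0,0],[0,0,-0.7],1],[[0,0,0],[0,0,-0.16],1]]'; python3 -m handwheel '[[[0,0,0],[0,0,0],1]]'; python3 tip.py
```

```text
time: 10.95
tool_pos: [0.3952, -0.2674, 0.1301]
ee_rot: [3.137, 0.59, 2.791]
wrist_force: [-0.7, 0.5, 0.0]
width: 0.0007
finger_force: 0.0
time: 11.05
tool_pos: [0.3962, -0.2688, 0.1337]
ee_rot: [3.14, 0.595, 2.792]
wrist_force: [1.2, -0.0, 1.1]
width: 0.0006
finger_force: 0.0
axis case [0.56041919 0.00187985] -0.8282069773955472 tip case mm [-153.2   -4.8] 113.0 F [ 1.2 -0.   1.1]
```

```bash
python3 -m handwheel '[[[0,0,0],[0.02,-0.007,-0.18],1],[[0,0,0],[0.024,-0.009,-0.17],1],[[0,0,0],[0.024,-0.009,-0.17],1],[[0,0,0],[0,0,0],1]]'; python3 tip.py;  python3 -m handwheel '[[[0,0,0],[0.063,-0.023,-0.16],1],[[0,0,0],[0.063,-0.023,-0.16],1],[[0,0,0],[0,0,0],1]]'; python3 tip.py
```

```text
time: 11.45
tool_pos: [0.399, -0.27, 0.1076]
ee_rot: [3.141, 0.597, 2.792]
wrist_force: [0.8, -0.5, -0.3]
width: 0.0007
finger_force: 0.0
axis case [0.56175496 0.00057193] -0.8273034763572218 tip case mm [-150.2   -4.9] 86.9 F [ 0.8 -0.5 -0.3]
time: 11.75
tool_pos: [0.4052, -0.2719, 0.0906]
ee_rot: [3.14, 0.595, 2.791]
wrist_force: [0.4, 0.8, -0.0]
width: 0.0003
finger_force: 0.0
axis case [0.56087025 0.00132061] -0.8279026620395042 tip case mm [-143.7   -4.6] 69.9 F [ 0.4  0.8 -0. ]
```

```bash
python3 prof.py i; python3 chk.py i
python3 - <<'E'
import cv2
i=cv2.imread('pics/side_i.png')[180:300,290:450];j=cv2.imread('pics/scene_i.png')[190:310,240:400]
import numpy as np
cv2.imwrite('pics/pair_i.png',cv2.resize(np.hstack([i,j]),(800,300),interpolation=cv2.INTER_CUBIC))
E
```

```text
tcp case [-157.7   -4.6] 0.0906 F [ 0.4  0.8 -0. ] t 11.75
scene lever tip x -122.95217382085706 z 76.86130406719343 scene tab n 46 x [-78.  -76.7 -74.4] z hist beside [28 28  8 14  9  7  2  3  0  0]
side lever tip x -156.20910057654706 z 76.98318162052004 side tab n 30 x [-77.1 -75.6 -74.2] z hist beside [24 18 12  6  6  3  0  1  1  0]
wrist lever tip x -188.79279171882465 z 114.59335795882257 wrist tab n 0 x  z hist beside [0 0 0 0 0 0 0 0 0 0]
```

View pics/pair_i.png

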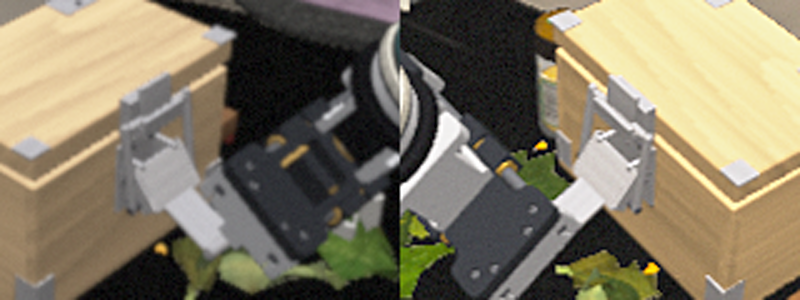

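The picture shows the bar in the keeper, with the lever half down and the fingertip on its end (left panel, about (205,240)). I carry on along the arc.

```bash
python3 -m handwheel '[[[0,0,0],[0.1,-0.036,-0.14],1],[[0,0,0],[0.1,-0.036,-0.14],1],[[0,0,0],[0.1,-0.036,-0.09],1],[[0,0,0],[0.1,-0.036,-0.09],1],[[0,0,0],[0,0,0],1]]'; python3 tip.py;  python3 -m handwheel '[[[0,0,0],[0.085,-0.031,-0.052],1],[[0,0,0],[0.085,-0.031,-0.052],1],[[0,0,0],[0,0,0],1]]'; python3 tip.py
```

```text
time: 12.4
tool_pos: [0.4257, -0.2793, 0.0681]
ee_rot: [3.14, 0.596, 2.792]
wrist_force: [-1.1, -0.1, 0.2]
width: 0.0008
finger_force: 0.0
axis case [0.56116358 0.00131828] -0.8277038689423144 tip case mm [-121.9   -4.6] 47.5 F [-1.1 -0.1  0.2]
time: 12.7
tool_pos: [0.4341, -0.2827, 0.0636]
ee_rot: [3.141, 0.597, 2.792]
wrist_force: [-0.9, 0.1, 0.1]
width: 0.0006
finger_force: 0.0
axis case [5.62038152e-01 5.39212310e-04] -0.8271111324816941 tip case mm [-112.8   -4.8] 42.9 F [-0.9  0.1  0.1]
```

```bash
python3 -m handwheel '[[[0,0,0],[0.075,-0.027,-0.035],1],[[0,0,0],[0.075,-0.027,-0.035],1],[[0,0,0],[0.05,-0.018,-0.025],1],[[0,0,0],[0,0,0],1]]'; python3 tip.py; python3 prof.py j; python3 chk.py j
python3 - <<'E'
import numpy as np
for n in('scene','side'):
    for t in 'cj':
        L=np.load(f'{n}_{t}.npy');x,y,z=L.T
        m=(abs(y)>30)&(x>-62)&(x<-40)&(z>140);print(n,t,'lid front z',np.median(z[m]))
E
```

```text
time: 13.1
tool_pos: [0.4411, -0.2853, 0.0603]
ee_rot: [-3.139, 0.59, 2.799]
wrist_force: [-44.0, 17.1, 35.0]
width: 0.0005
finger_force: 28.5
axis case [0.55662018 0.00104038] -0.8307664484964865 tip case mm [-105.5   -4.9] 39.6 F [-44.   17.1  35. ]
tcp case [-119.4   -4.9] 0.0603 F [-44.   17.1  35. ] t 13.1
scene lever tip x -199.15193963056063 z 123.19194446598475 scene tab n 18 x [-81.6 -81.2 -79. ] z hist beside [28 22  7 13  4 11  5  1  0  0]
side lever tip x -198.8500437753637 z 123.35422292632775 side tab n 21 x [-81.9 -80.6 -79.6] z hist beside [15 13 15  2 11  1  0  0  0  0]
wrist lever tip x -199.6568395429295 z 121.91196059162108 wrist tab n 0 x  z hist beside [0 0 0 0 0 0 0 0 0 0]
scene c lid front z 156.39600650898973
scene j lid front z 151.556209550806
side c lid front z 154.44806412752843
side j lid front z 149.40901091266647
```

At the stop: the force has risen and the lid is down about 5 mm. I back off and check that it holds.

```bash
python3 -m handwheel '[[[0,0,0],[0,0,0],1],[[0,0,0],[-0.06,0.022,0.05],1],[[0,0,0],[-0.3,0.11,0.2],1],[[0,0,0],[-0.7,0.25,0.6],1],[[0,0,0],[-0.7,0.25,0.9],1]]'; python3 -m handwheel '[[[0,0,0],[0,0,0.5],1],[[0,0,0],[0,0,0],1],[[0,0,0],[0,0,0],1]]'; python3 prof.py k
python3 - <<'E'
import numpy as np
for n in('scene','side'):
    for t in 'jk':
        L=np.load(f'{n}_{t}.npy');x,y,z=L.T
        m=(abs(y)>30)&(x>-62)&(x<-40)&(z>140);print(n,t,'lid front z',np.median(z[m]))
    e=(abs(y)<13)&(z<60)&(z>25)&(x<-72)&(x>-150); print('lever end x',np.percentile(x[e],2),'z',np.median(z[e][x[e]<np.percentile(x[e],15)]))
    t=(abs(y)<13)&(x>-95)&(x<-66)&(z>155)&(z<185);print('tab top',np.percentile(z[t],97),np.median(x[t]))
E
python3 - <<'E'
from h import *
for n in ('scene','side'):
    d=np.load(n+'0.npy');robot.snapshot(n)
    for q in ('print_block','green_spice_jar','leaf_cutter'): print(n,q,[(np.round(r['bbox']),round(r['p'],2)) for r in robot.boxes_of(q,n)[:1]])
E
```

```text
time: 13.75
tool_pos: [0.3595, -0.2548, 0.1388]
ee_rot: [3.138, 0.593, 2.792]
wrist_force: [0.5, 0.2, 0.6]
width: 0.0004
finger_force: 0.0
time: 14.05
tool_pos: [0.361, -0.2568, 0.1657]
ee_rot: [-3.14, 0.598, 2.793]
wrist_force: [0.1, -0.2, -0.6]
width: 0.0002
finger_force: 0.0
tcp case [-204.4   -5.6] 0.1657 F [ 0.1 -0.2 -0.6] t 14.05
scene j lid front z 151.556209550806
scene k lid front z 151.58288651445184
lever end x -107.67281194023178 z 36.94962116567568
tab top 167.4374487130494 -80.81300748241335
side j lid front z 149.40901091266647
side k lid front z 149.5596237093664
lever end x -107.53347407118297 z 34.72210402588149
tab top 165.6371480637138 -81.31184341663436
scene print_block [(array([396., 294., 442., 342.]), 0.81)]
scene green_spice_jar [(array([295., 192., 304., 247.]), 0.65)]
scene leaf_cutter [(array([326., 332., 381., 386.]), 0.87)]
side print_block []
side green_spice_jar [(array([256., 263., 282., 325.]), 0.8)]
side leaf_cutter [(array([399., 248., 441., 281.]), 0.89)]
```

The lever is closed (end at -107.6, 35), the tab is at 166, the lid is tight and the loose things have not moved.

```bash
python3 -c "from bench import robot; print(robot.close_job())"
```

```text
the job is handed in; nothing more can be done
None
```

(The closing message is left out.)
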